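Press a felt polishing disc onto its backing in a slide-table lever press

TASK

Bond the loose white felt disc to its glue-coated steel backing: lay it flat in the slotted nest on the lever press's sliding table, then push the table by its knob right home against the stop, so that the nest stands under the ram. Then press the lever bar down until the sprung foot, resting on the felt, is pushed 5 mm into the ram (the dark ring round its stem reaches the sleeve's mouth), never driving the spring to the end of its 10 mm travel, and finish while holding the bar there, without letting go. Leave the glue bottle, the tin and the brush where they are.

Things in the scene. Friction and masses are not known exactly. Their poses are not given: they have to be found in the camera images.
- press: fixed grey lever press: bed 90 mm (x) by y -80 to +200 mm, 18 mm high; head 46 mm wide (y) over the bed, 115 to 150 mm high, front at x -22 mm, column behind to x +118, top 185 mm. Origin on the bench under the ram's axis. Its y axis runs along the bed from the ram (y 0) to the loading end, left of the robot; the lever points to its -x, towards the robot. Its yaw varies
- nest_floor (a point): middle of the nest's floor on the sliding table: top of the round steel backing, 50 mm above the bench, where the disc lies; axes as the press's. Round it a wall, 38.8 mm inside diameter at the floor, flaring to 45 mm at its rim 8 mm higher, with two 28 mm wide slots on the press's +x and -x sides, so that fingers closing along the press's x axis can set the disc down and open
- table_knob (a point): middle of the table's black push knob, 24 mm diameter, 24 mm tall, top 82 mm above the bench; under it a 12 mm steel stem down to 40 mm, on a flat arm. 85 mm from the nest towards the press's +y. Push it level towards the press's -y with 2 to 3 N
- table (a joint): sliding table, m: 0 at the loading end, grows as it slides to -y of the press, 0.110 against the stop, where the nest is exactly under the ram. It stays where it is left
- lever (a joint): lever, rad: 0 at rest (up), grows as the bar is pressed down, end at 0.47; a spring returns it. The ram goes down 45 mm per rad. With the disc in the nest the foot meets the felt at about 0.22; the foot is pushed in 5 mm at about 0.335 and 10 mm at about 0.445
- lever_bar: black round cross bar at the lever's end, 17 mm diameter, 110 mm long along the press's y, origin at its middle, 155 mm from the lever's pivot, which is at x +45, y 0, z +165 mm of the press. At rest at x -107, z +196 mm; about z +144 mm at the hold. A 13 mm rod joins its middle from +x. Its sleeve turns freely. 2 to 4 N to move, 9 N to hold; press it from above or pinch it beside the rod
- foot (a joint): sprung pressing foot of the ram, m: 0 hanging free, grows as the foot is pushed up into the ram's sleeve, 0.010 at the end of its spring; 4 N per mm. It moves only once the foot stands on the felt
- foot_pad: the foot's round steel face, 28 mm diameter, origin in the middle of its underside, at rest 66 mm above the bench (10 mm above a disc in the nest). Once it stands on the felt, each further 3.4 mm that the bar goes down pushes the foot in 1 mm
- disc: loose white felt disc, 36 mm diameter, 6 mm thick, lying flat on the bench at the start, between the press's bed and the robot, left of the lever (at least 10 mm from the bed, which is 18 mm high, so close the fingers on it along the bed); origin in the middle of its underside
- glue: white glue bottle with a blue nozzle, 26 x 40 x 110 mm, standing on the bench; leave it alone
- tin: round tin with a green lid, 68 mm diameter, 27 mm tall; leave it alone
- brush: small wooden dust brush, 144 mm long, 10 mm high, lying on the bench left of the press; leave it alone
- booth_wall (a point): fixed point on the inner face of the booth's left wooden panel, at bench height. The panel, 25 mm thick and higher than the arm, runs along x; its front edge is 0.35 m nearer the robot than this point. A hand that starts outside it must swing back (left), draw in to under 0.4 m from the base axis and come round that edge; keep elbow and wrist off the inner face
Mind the look-alikes: they are no part of the job. Of the things that look like the disc, the smaller one is meant.

How it is judged:
On the way, in this order (a step that is already met when the one before it is completed fails the run):
1. the felt disc lies flat in the nest, let go, with the table not yet under the ram (horizontal distance between disc and nest_floor below 0.004 m and z of disc in the frame of nest_floor below 0.002 m and angle between disc's own z axis and vertical below 0.1 rad and contact force between the fingers and disc below 0.1 N and value of joint table below 0.06 m), for 0.2 s.
2. the table is pushed home against its stop with the disc in the nest (value of joint table above 0.107 m and horizontal distance between disc and nest_floor below 0.004 m and value of joint lever below 0.15 rad), for 0.2 s.
3. the foot stands on the felt, pushed in 3 to 7 mm (value of joint foot between 0.003 and 0.007 m and contact force between foot_pad and disc above 8 N), for 0.5 s.
At the end, for the whole second after the job is handed in: The robot holds the lever bar down (at least 3 N on it) so that the foot is pushed 5 mm (3 to 7 mm) into the ram and bears on the felt with at least 8 N; the table is home (within 3 mm of its stop) and the disc lies flat in the nest (centred within 4 mm) (all of step 3 and contact force between any of the fingers, the arm and lever_bar above 3 N and value of joint table above 0.107 m and horizontal distance between disc and nest_floor below 0.004 m and z of disc in the frame of nest_floor below 0.002 m and angle between disc's own z axis and vertical below 0.1 rad); the arm keeps its last pose, push and grip.
It fails at once if the foot's spring is driven to its end (value of joint foot above 0.0092 m).
It fails at once if the glue bottle is knocked or moved (distance of glue from where it was at the start of the episode above 0.03 m or angle between glue's own z axis and vertical above 0.5 rad).
It fails at once if the tin is moved (distance of tin from where it was at the start of the episode above 0.03 m).
It fails at once if the brush is moved (distance of brush from where it was at the start of the episode above 0.03 m).
It also fails if it takes over 70 s, if anything falls off the work surface, if the arm or the gripper's body presses on something with over 40 N, if the wrist force passes 120 N, or if a joint passes its speed limit or range.

ROBOT

A 6-joint arm with a two-finger parallel gripper is mounted at the origin on a cart in front of the work surface, level with it; the furniture and walls round the work are solid. World frame = base frame: x ahead of the robot, y to its left, z up, the work surface at z = 0. Lengths are in m, angles in rad, forces in N, time in s.
With the tool pointing down it reaches from about 0.4 to 0.825 m from the base axis. Payload 7 kg.
Tool frame: the origin (TCP) lies midway between the tips of the shut fingers; the grasp point (between the pads) lies 19 mm behind it (grip_depth is the distance from the TCP to the grasp point, in m); z points along the fingers, y is the line along which they close (so a half turn about z gives the same grasp; the last joint's range is limited). The gripper opens to 85 mm and grips with 20 to 120 N. Pads are 22 mm wide; open, the fingers measure 114 mm over their backs; the gripper's body (76 mm by 85 mm) begins 54 mm behind the grasp point. The pads swing forward as they close: fully open they stand 13 mm farther back than shut.
Start: joints at [1.583, 0.359, 0.012, 0, -1.224, -0.288], TCP at [0.184, 0.649, 0.231] pointing down, gripper open.
Joint ranges: [-3.07, 3.07], [-1.43, 2.12], [-1.02, 1.25], [-3.03, 1.67], [-3.05, -0], [-3.03, 3.03]. Speed limits (rad/s): [2.39, 2.39, 3.01, 3.14, 3.14, 3.14].

INTERFACE

Orientations are given as [roll, pitch, yaw] about the fixed x, y, z axes, in that order (R = Rz(yaw) Ry(pitch) Rx(roll)).
In Python, from cell import * gives the robot as it stands.
- The arm moves only by the tool send_rows, never from a script. Its argument "moves" is a list of rows, each an object of numbers: "tx", "ty", "tz": the shift along the tool's x, y, z each as a share of 0.05 m, from -1 to 1; "wx", "wy", "wz": the turn, a rotation vector about the tool's x, y, z each as a share of 0.12 rad, from -1 to 1; "jaw": the opening, from 0 (shut) to 1 (fully open). In form: [{"tx": .., "ty": .., "tz": .., "wx": .., "wy": .., "wz": .., "jaw": ..}, ...]. A call has 1 to 20 rows; each row shifts and turns the commanded pose from where the row before left it, along the tool's axes as they then stand; what a row does not reach is not made up. A row lasts 1/10 s, in which the tool goes at most 50 mm and 8.59 degrees, less where a joint would pass 70% of its speed; a pose out of reach is approached as far as the arm can. A call with a number of a shift or a turn outside -1 to 1 is refused whole. A call with a gripper value outside its range is refused whole. The fingers move at their own pace and stop on an object; "grip_force" is the grip in N (left out, the last holds). Time passes only in rows, so rows that do not move let the fingers close. It gives the time, the measured TCP pose, the force, the opening and the grip force at its end, in the units of the state.
- sense(): the state, without advancing time (a new reading comes with each control period).
- grab_frame(name): name is "scene" or "side" or "wrist"; returns the picture (480x640x3 uint8, blue, green, red); there is no depth.
- calibration(name): a dict with "intrinsics" (3x3 intrinsics, pixels), "world_from_camera" (4x4, takes a point from camera to world coordinates); the wrist camera has in their place "hand_eye" (4x4, takes a point from camera to tool coordinates, whose origin is the TCP and whose axes are the flange's). Camera axes: x right, y down, z forward; pixel columns grow to the right and rows downward; lengths in m; the calibration is good to about 2 mm. A picture is of the moment at which its call begins: read the wrist's pose just before it. calibration takes no time and is no camera call.
- hand_in(): hands the job in; it is judged then, once.
Trained networks look in the newest picture that a camera, given by its name, has taken for a name from the list of things; names that differ only in an ending like _2 or _b are one class to them, and where a whole thing is asked for, a point or a joint stands for the part that bears it (a point fixed in the world has none). Each returns a list of dicts, best first, with "conf" (0 to 1); they miss things now and then, are a little off and sometimes report something else, mostly with a low value. They report only what shows in the picture. A call takes as long as a camera call. They do not tell look-alikes from the thing itself.
- recognise(camera, name): "centre" ([x, y, z] in m, in the coordinates of the camera as it stood for that picture, good to about 4 mm: the middle of the surface that is visible of it).
- mark_of(camera, name): "centre" ([x, y, z] in m, in the coordinates of the camera as it stood for that picture, good to about 4 mm: a listed point, or the origin of a listed thing).
The state is a dict: "t": time; "q": joint angles; "joint_vel": joint speeds; "joint_efforts": joint torques, N m; "tcp_pos": TCP position; "tool_rot": TCP orientation; "force": force on the tool from outside, world axes, zero at the start; "moment": the same for the moment, N m; "width": opening from 0.0 (shut) to 1.0 (fully open); "finger_force": force on a finger pad.
Only numpy, scipy, OpenCV 4.12 (cv2) and the standard library are available. Lean on these libraries where they do the work, as an engineer would, in place of code of your own. Each camera call takes 0.05 s, during which the arm holds its last target. There are 200 camera calls.

## Working session

There is one attempt and no reset: what is moved stays moved. The work goes in short steps, Python scripts to look and compute and a tool call to move; the robot and the scene stay as the last step left them, time stands still between calls to the robot, and variables do not carry over. Pictures are saved under pics/ and viewed, at most 10 in all, crops included, and the job is handed in when it is done.

Besides the shell and the picture viewer there is one more tool, called as name(argument=value, ...), one argument or row to a line, values as JSON. send_rows: Moves the arm, as the interface text tells. Its arguments: {"type":"object","properties":{"moves":{"type":"array","items":{"type":"object","properties":{"tx":{"type":"number","minimum":-1,"maximum":1},"ty":{"type":"number","minimum":-1,"maximum":1},"tz":{"type":"number","minimum":-1,"maximum":1},"wx":{"type":"number","minimum":-1,"maximum":1},"wy":{"type":"number","minimum":-1,"maximum":1},"wz":{"type":"number","minimum":-1,"maximum":1},"jaw":{"type":"number"}}}},"grip_force":{"type":"number"}},"required":["moves"]}

```bash
mkdir -p pics; ls
cat > h.py <<'E'
from cell import *
import numpy as np, cv2
from scipy.spatial.transform import Rotation as R
def T():
    s=sense(); M=np.eye(4); M[:3,3]=s["tcp_pos"]
    M[:3,:3]=R.from_euler('xyz',s["tool_rot"]).as_matrix(); return M
def cam(name):
    c=calibration(name); K=np.array(c["intrinsics"])
    W=T()@np.array(c["hand_eye"]) if "hand_eye" in c else np.array(c["world_from_camera"])
    return K,W
def w(W,p): return (W@np.r_[p,1])[:3]
def ray(K,W,u,v,z):
    d=W[:3,:3]@np.linalg.solve(K,[u,v,1.]); o=W[:3,3]
    return o+d*(z-o[2])/d[2]
def proj(K,W,P):
    p=np.linalg.inv(W)@np.r_[P,1]; q=K@p[:3]; return q[:2]/q[2]
E
python3 - <<'E'
from h import *
s=sense(); print(s)
for c in("scene","side"):
    cv2.imwrite(f"pics/{c}0.png",grab_frame(c)); K,W=cam(c); print(c,K[0,0],W[:3,3].round(3),W[:3,2].round(2))
    for n in("press","nest_floor","table_knob","lever_bar","foot_pad","disc","glue","tin","brush"):
        print(n,[(w(W,d["centre"]).round(4).tolist(),round(d["conf"],2)) for d in mark_of(c,n)])
E
```

```text
pics
{'t': 0.0, 'q': array([ 1.58310919e+00,  3.59389636e-01,  1.10468211e-02, -3.64258324e-04,
       -1.22407711e+00, -2.88091704e-01]), 'joint_vel': array([-0.00016486,  0.0020166 ,  0.00072705,  0.00036608, -0.00190748,
       -0.0010384 ]), 'joint_efforts': array([-5.02659077e-05, -5.83325672e+01,  2.93419755e+01,  6.93691671e+00,
       -5.93983306e-03, -1.31405338e-05]), 'tcp_pos': array([0.18369491, 0.64902154, 0.23035411]), 'tool_rot': array([ 3.13993867e+00, -1.33035935e-04, -2.75902788e-01]), 'force': array([-0.26804033,  0.52409974, -0.43947061]), 'moment': array([ 0.03442727, -0.01218288, -0.01714312]), 'finger_force': 0.0, 'width': 1.0024606552370048}
scene 485.2202693168099 [-0.111 -0.178  0.641] [ 0.73  0.4  -0.56]
press [([0.5937, -0.052, -0.0002], 0.84), ([0.5679, 0.1202, 0.0722], 0.69), ([0.5816, 0.0325, 0.0496], 0.61)]
nest_floor [([0.5797, 0.0355, 0.0479], 0.58)]
table_knob [([0.5671, 0.122, 0.0744], 0.88)]
lever_bar [([0.4841, -0.0704, 0.1964], 0.55)]
foot_pad [([0.4424, 0.142, 0.0012], 0.57), ([0.5966, -0.0569, 0.0649], 0.44)]
disc [([0.4323, 0.0226, -0.0008], 0.68), ([0.4423, 0.1424, 0.0013], 0.54)]
glue [([0.5146, 0.4031, 0.0028], 0.98)]
tin [([0.5842, 0.3583, 0.0016], 0.6)]
brush [([0.5089, 0.2828, 0.0024], 0.76)]
side 479.2922109673247 [ 0.589 -0.528  0.698] [-0.05  0.8  -0.6 ]
press [([0.5954, -0.0538, -0.0043], 0.56)]
nest_floor [([0.5791, 0.0382, 0.0479], 0.66)]
table_knob [([0.5676, 0.1209, 0.0755], 0.8)]
lever_bar [([0.489, -0.067, 0.1953], 0.81)]
foot_pad [([0.5952, -0.0562, 0.0648], 0.45)]
disc [([0.4361, 0.0224, 0.0001], 0.77), ([0.4395, 0.1431, 0.0011], 0.46)]
glue [([0.5185, 0.3964, 0.0023], 0.64)]
tin [([0.5855, 0.3568, 0.0014], 0.55)]
brush [([0.506, 0.2834, 0.0009], 0.45), ([0.5954, -0.0542, -0.003], 0.29)]
```

View pics/scene0.png

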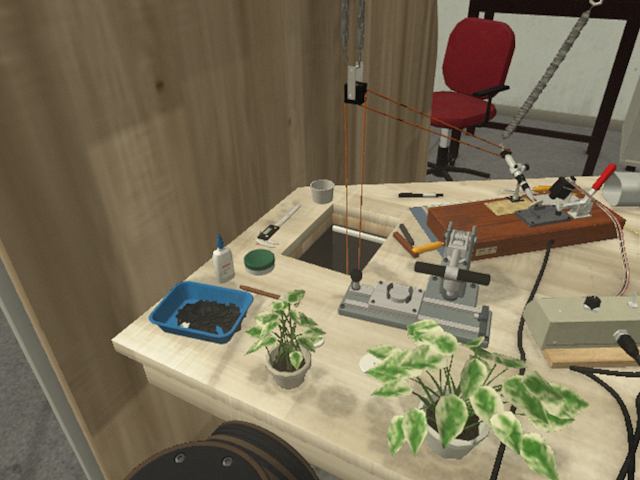

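View pics/side0.png

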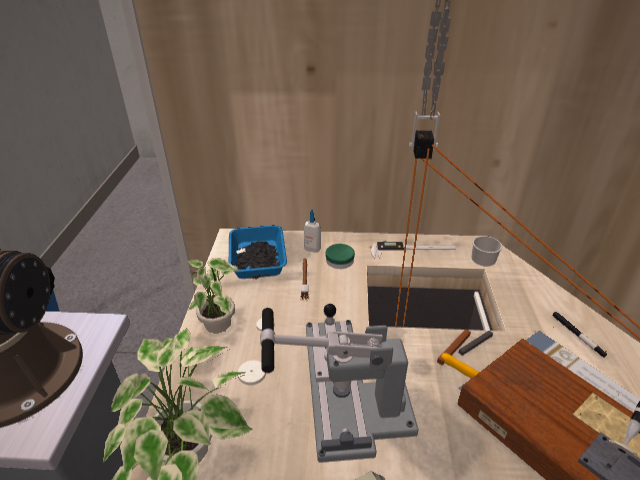

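Run:
```python
from h import *
a=cv2.imread("pics/side0.png")[290:400,210:380]; b=cv2.imread("pics/scene0.png")[265:385,255:425]
a=cv2.resize(a,(680,440),interpolation=2)[:300+140]; b=cv2.resize(b,(680,480),interpolation=2)
cv2.imwrite("pics/c1.png",cv2.resize(np.vstack([a,b]),(440,595)))
for c in("scene","side"):
    grab_frame(c); K,W=cam(c)
    print([(w(W,d["centre"]).round(4).tolist(),round(d["conf"],2)) for d in mark_of(c,"booth_wall")])
def two(p,q):
    K,W=cam("scene");K2,W2=cam("side")
    o1,o2=W[:3,3],W2[:3,3];d1=W[:3,:3]@np.linalg.solve(K,[*p,1.]);d2=W2[:3,:3]@np.linalg.solve(K2,[*q,1.])
    s=np.linalg.lstsq(np.c_[d1,-d2],o2-o1,rcond=None)[0]; A=o1+s[0]*d1;B=o2+s[1]*d2
    return ((A+B)/2).round(3),np.linalg.norm(A-B).round(3)
print("pulley",two((355,93),(424,145)),"knob",two((355,273),(330,311)))
for c in("scene","side"):
    K,W=cam(c); print(c,"disc proj",proj(K,W,[.434,.0225,.006]),proj(K,W,[.441,.1425,.006]))
K,W=cam("scene"); print("edge bottom",ray(K,W,113,345,0), "far", ray(K,W,305,188,0))
```

```text
[([0.4959, 0.4816, 0.0001], 0.8)]
[]
pulley (array([0.716, 0.197, 0.369]), np.float64(0.0)) knob (array([0.571, 0.122, 0.069]), np.float64(0.006))
scene disc proj [374.16396882 363.56416155] [314.62587271 337.88881434]
side disc proj [251.78552228 370.95835616] [265.35112205 322.86540656]
edge bottom [0.26190472 0.46485565 0.        ] far [0.95639873 0.4568029  0.        ]
```

View pics/c1.png

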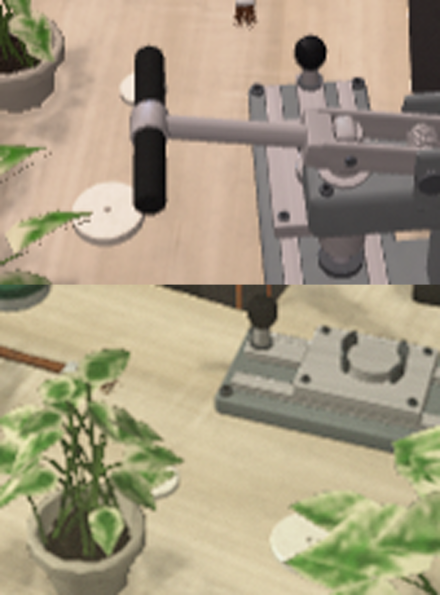

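Two white discs: the larger (~53 mm) at side (252,371), the smaller at side (265,323), i.e. about (0.441, 0.1425) – that is the one meant. Two potted plants stand near; press yaw ≈ 0.155.

Run:
```python
from h import *
K,W=cam("scene");K2,W2=cam("side")
for n,p,q in(("pot1 rim",(288,367),(216,312)),):
    for z in (0,.05,.06): print(n,z,ray(K,W,*p,z).round(3),ray(K2,W2,*q,z).round(3))
for z in(0.1,.15,.2): print("leaf1 top",z,ray(K,W,290,295,z).round(3),ray(K2,W2,210,265,z).round(3))
for z in(0.1,.15,.2): print("leaf2 top",z,ray(K,W,420,325,z).round(3),ray(K2,W2,165,335,z).round(3))
print("pot2",ray(K,W,455,445,.0).round(3),ray(K2,W2,185,450,.05).round(3))
```

```text
pot1 rim 0 [0.364 0.153 0.   ] [0.333 0.174 0.   ]
pot1 rim 0.05 [0.327 0.127 0.05 ] [0.351 0.124 0.05 ]
pot1 rim 0.06 [0.32  0.122 0.06 ] [0.355 0.114 0.06 ]
leaf1 top 0.1 [0.43  0.183 0.1  ] [0.327 0.204 0.1  ]
leaf1 top 0.15 [0.38  0.149 0.15 ] [0.349 0.143 0.15 ]
leaf1 top 0.2 [0.33  0.116 0.2  ] [0.371 0.082 0.2  ]
leaf2 top 0.1 [ 0.461 -0.04   0.1  ] [0.296 0.015 0.1  ]
leaf2 top 0.15 [ 0.408 -0.053  0.15 ] [ 0.321 -0.031  0.15 ]
leaf2 top 0.2 [ 0.355 -0.066  0.2  ] [ 0.345 -0.076  0.2  ]
pot2 [ 0.35  -0.141  0.   ] [ 0.371 -0.159  0.05 ]
```

send_rows(
  moves=[
    {"tx": -0.8, "ty": -0.2, "jaw": 0.7},
    {"tx": -1, "ty": -0.2},
    {"tx": -1, "ty": -0.2},
    {"tx": -1, "ty": 0},
    {"tx": -1, "ty": 0, "wz": -0.5},
    {"tx": -0.5, "ty": 0.5, "wz": -0.8},
    {},
  ],
)

```text
validation failed for argument at $.mo...
```

send_rows(
  moves=[
    {"tx": -0.8, "ty": -0.2, "tz": 0, "wx": 0, "wy": 0, "wz": 0, "jaw": 0.7},
    {"tx": -1, "ty": -0.2, "tz": 0, "wx": 0, "wy": 0, "wz": 0, "jaw": 0.7},
    {"tx": -1, "ty": -0.2, "tz": 0, "wx": 0, "wy": 0, "wz": 0, "jaw": 0.7},
    {"tx": -1, "ty": 0, "tz": 0, "wx": 0, "wy": 0, "wz": 0, "jaw": 0.7},
    {"tx": -1, "ty": 0, "tz": 0, "wx": 0, "wy": 0, "wz": -0.5, "jaw": 0.7},
    {"tx": -0.5, "ty": 0.5, "tz": 0, "wx": 0, "wy": 0, "wz": -0.8, "jaw": 0.7},
  ],
)

```text
t: 1.8
tcp_pos: [-0.0704, 0.7255, 0.229]
tool_rot: [3.14, -0.001, -0.116]
force: [-0.7, -0.7, -0.7]
width: 0.699
finger_force: 0.0
```

send_rows(
  moves=[
    {"tx": 0, "ty": 1, "tz": -0.2, "wx": 0, "wy": 0, "wz": -0.5, "jaw": 0.7},
    {"tx": 0, "ty": 1, "tz": -0.2, "wx": 0, "wy": 0, "wz": -0.5, "jaw": 0.7},
    {"tx": 0, "ty": 1, "tz": -0.2, "wx": 0, "wy": 0, "wz": -0.5, "jaw": 0.7},
    {"tx": 0, "ty": 1, "tz": -0.2, "wx": 0, "wy": 0, "wz": -0.5, "jaw": 0.7},
    {"tx": 0, "ty": 1, "tz": -0.2, "wx": 0, "wy": 0, "wz": -0.26, "jaw": 0.7},
    {"tx": 0, "ty": 1, "tz": -0.2, "wx": 0, "wy": 0, "wz": 0, "jaw": 0.7},
    {"tx": 0, "ty": 0.9, "tz": -0.2, "wx": 0, "wy": 0, "wz": 0, "jaw": 0.7},
    {"tx": 0, "ty": 0, "tz": 0, "wx": 0, "wy": 0, "wz": 0, "jaw": 0.7},
  ],
)

```text
t: 2.6
tcp_pos: [-0.0517, 0.3832, 0.3027]
tool_rot: [-3.136, 0.003, 0.153]
force: [0.1, 1.4, 1.3]
width: 0.695
finger_force: 0.0
```

send_rows(
  moves=[
    {"tx": 0.85, "ty": 0.19, "tz": 0, "wx": 0, "wy": 0, "wz": 0, "jaw": 0.7},
    {"tx": 0.85, "ty": 0.19, "tz": 0, "wx": 0, "wy": 0, "wz": 0, "jaw": 0.7},
    {"tx": 0.85, "ty": 0.19, "tz": 0, "wx": 0, "wy": 0, "wz": 0, "jaw": 0.7},
    {"tx": 0.74, "ty": 0.45, "tz": 0, "wx": 0, "wy": 0, "wz": 0, "jaw": 0.7},
    {"tx": 0.74, "ty": 0.45, "tz": 0, "wx": 0, "wy": 0, "wz": 0, "jaw": 0.7},
    {"tx": 0.74, "ty": 0.45, "tz": 0, "wx": 0, "wy": 0, "wz": 0, "jaw": 0.7},
    {"tx": 0.57, "ty": 0.66, "tz": 0, "wx": 0, "wy": 0, "wz": 0, "jaw": 0.7},
    {"tx": 0.57, "ty": 0.66, "tz": 0, "wx": 0, "wy": 0, "wz": 0, "jaw": 0.7},
    {"tx": 0.57, "ty": 0.66, "tz": 0, "wx": 0, "wy": 0, "wz": 0, "jaw": 0.7},
    {"tx": 0, "ty": 0, "tz": 0, "wx": 0, "wy": 0, "wz": 0, "jaw": 0.7},
  ],
)

```text
t: 3.6
tcp_pos: [0.2998, 0.2394, 0.3002]
tool_rot: [3.141, -0.0, 0.145]
force: [-0.1, -0.2, 1.3]
width: 0.698
finger_force: 0.0
```

send_rows(
  moves=[
    {"tx": 0.62, "ty": 0.58, "tz": 0, "wx": 0, "wy": 0, "wz": 0, "jaw": 0.7},
    {"tx": 0.62, "ty": 0.58, "tz": 0, "wx": 0, "wy": 0, "wz": 0, "jaw": 0.7},
    {"tx": 0.62, "ty": 0.58, "tz": 0, "wx": 0, "wy": 0, "wz": 0, "jaw": 0.7},
    {"tx": 0.62, "ty": 0.58, "tz": 0, "wx": 0, "wy": 0, "wz": 0, "jaw": 0.7},
    {"tx": 0, "ty": 0, "tz": 0, "wx": 0, "wy": 0, "wz": 0, "jaw": 0.7},
    {"tx": 0, "ty": 0, "tz": 0, "wx": 0, "wy": 0, "wz": 0, "jaw": 0.7},
  ],
)

```text
t: 4.2
tcp_pos: [0.4376, 0.146, 0.2996]
tool_rot: [3.141, 0.001, 0.149]
force: [0.1, -0.7, -0.3]
width: 0.698
finger_force: 0.0
```

Run:
```python
from h import *
s=sense(); print(s["tcp_pos"],s["tool_rot"],s["q"].round(2))
K,W=cam("wrist"); im=grab_frame("wrist"); cv2.imwrite("pics/w1.png",im); print(W.round(3),K)
for n in("disc","nest_floor","table_knob","press","lever_bar"):
    print(n,[(w(W,d["centre"]).round(4).tolist(),round(d["conf"],2)) for d in mark_of("wrist",n)])
print(proj(K,W,[.441,.1425,.006]))
```

```text
[0.4375512  0.1460413  0.29960238] [3.14103228e+00 1.05354998e-03 1.48582969e-01] [ 0.75 -0.04 -0.32 -0.   -1.29  0.97]
[[ 0.149 -0.944 -0.294  0.513]
 [-0.989 -0.142 -0.046  0.158]
 [ 0.002  0.298 -0.955  0.443]
 [ 0.     0.     0.     1.   ]] [[410.73782328   0.         316.10000747]
 [  0.         410.73782328 240.94275319]
 [  0.           0.           1.        ]]
disc [([0.4333, 0.0172, 0.0024], 0.87), ([0.439, 0.1421, 0.0013], 0.83)]
nest_floor [([0.5768, 0.0321, 0.0488], 0.78)]
table_knob [([0.5665, 0.1171, 0.0707], 0.88), ([0.5083, 0.2772, 0.0035], 0.26)]
press [([0.5967, -0.0521, -0.0012], 0.89)]
lever_bar []
[319.81482557 184.33583017]
```

View pics/w1.png

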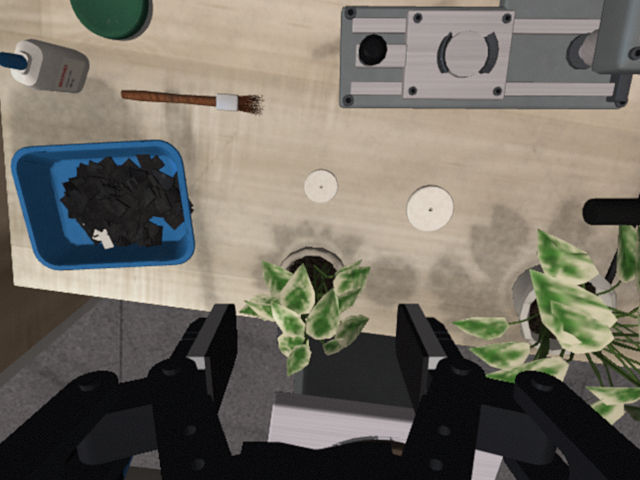

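Disc is at (321,186) (smaller one), the look-alike at (430,208); the bed's near edge runs parallel with image rows (340,107)–(630,105), nest ring around (468,53).

Run:
```python
from h import *
im=cv2.imread("pics/w1.png"); K,W=cam("wrist")
hsv=cv2.cvtColor(im,cv2.COLOR_BGR2HSV)
m=((hsv[...,1]<50)&(hsv[...,2]>190)).astype(np.uint8)*255
m[:160]=0;m[235:]=0;m[:,:290]=0;m[:,460:]=0
for c in cv2.findContours(m,0,2)[0]:
    if cv2.contourArea(c)>200:
        e=cv2.fitEllipse(c); print(e, ray(K,W,*e[0],.006).round(4), e[1][0]/410.7*0.44)
a,b=ray(K,W,345,107,.0),ray(K,W,625,107,.0)
g=cv2.cvtColor(im,cv2.COLOR_BGR2GRAY).astype(int)
# near lower edge of bed: strongest bright step (dark->bright) per column rows 95..118
P=[]
for u in range(350,600,10):
    col=np.diff(g[95:120,u]); P.append((u,95+col.argmax()))
P=np.array(P); print(P[:,1]); k=np.polyfit(*P.T.astype(float),1); 
a,b=[ray(K,W,u,np.polyval(k,u),0.0) for u in(350,600)]; d=a-b; print("yaw",np.arctan2(-d[0],d[1]))
cr=cv2.resize(im[0:120,330:530],(800,480),interpolation=2); cv2.imwrite("pics/w1c.png",cr)
for nm,P3 in(("nest",[.579,.036,.058]),): print(proj(K,W,P3))
```

```text
((389.8261413574219, 208.0373077392578), (44.50941848754883, 154.22706604003906), 93.11181640625) [0.4264 0.0649 0.006 ] 0.047684792146387836
((319.9156494140625, 186.5403289794922), (31.802759170532227, 32.51917266845703), 61.68673324584961) [0.438  0.1438 0.006 ] 0.0340716192720579
[107 107 107 107 107 107 107 108 108 108 108 108 108 108 108 108 108 108
 108 108 108 108 108 108 108]
yaw 0.14981357767136821
[469.45840152  55.30656816]
```

View pics/w1c.png

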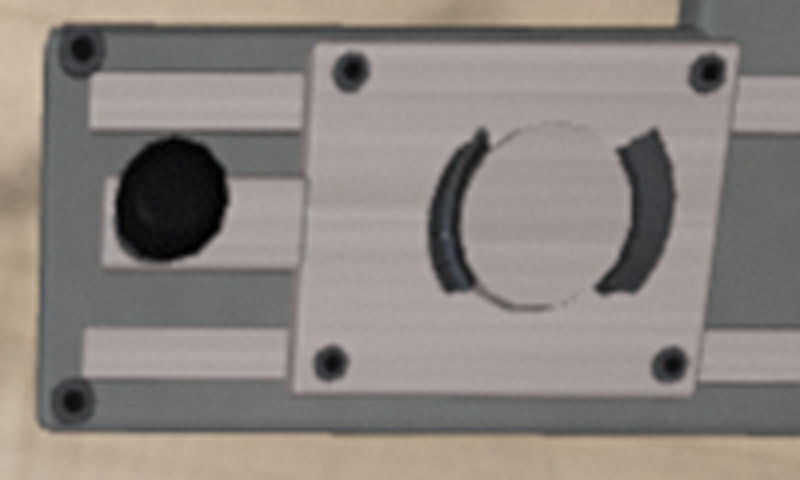

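send_rows(
  moves=[
    {"tx": 0.02, "ty": 0.05, "tz": 0.9, "wx": 0, "wy": 0, "wz": 0, "jaw": 0.62},
    {"tx": 0, "ty": 0, "tz": 0.9, "wx": 0, "wy": 0, "wz": 0, "jaw": 0.62},
    {"tx": 0, "ty": 0, "tz": 0.9, "wx": 0, "wy": 0, "wz": 0, "jaw": 0.62},
    {"tx": 0, "ty": 0, "tz": 0.9, "wx": 0, "wy": 0, "wz": 0, "jaw": 0.62},
    {"tx": 0, "ty": 0, "tz": 0, "wx": 0, "wy": 0, "wz": 0, "jaw": 0.62},
    {"tx": 0, "ty": 0, "tz": 0, "wx": 0, "wy": 0, "wz": 0, "jaw": 0.62},
  ],
)

```text
t: 5.1
tcp_pos: [0.4386, 0.1448, 0.1211]
tool_rot: [3.141, 0.0, 0.153]
force: [0.9, -0.7, 0.9]
width: 0.619
finger_force: 0.0
```

Run:
```python
from h import *
s=sense(); print(s["tcp_pos"],s["tool_rot"])
K,W=cam("wrist"); im=grab_frame("wrist"); cv2.imwrite("pics/w2.png",im)
print([(w(W,d["centre"]).round(4).tolist(),round(d["conf"],2)) for d in mark_of("wrist","disc")])
hsv=cv2.cvtColor(im,cv2.COLOR_BGR2HSV)
m=((hsv[...,1]<50)&(hsv[...,2]>185)).astype(np.uint8)*255
u,v=proj(K,W,[.438,.143,.006]);print(u,v)
for c in cv2.findContours(m,0,2)[0]:
    if cv2.contourArea(c)>700:
        e=cv2.fitEllipse(c); print(np.round(e[0],1),np.round(e[1],1), ray(K,W,*e[0],.006).round(4))
```

```text
[0.43859816 0.14479326 0.1210612 ] [3.14051541e+00 3.77314983e-04 1.53068528e-01]
[([0.4389, 0.1441, 0.0016], 0.78), ([0.4335, 0.0158, -0.001], 0.63)]
318.9685278749913 235.4354427725666
[ 32.9 385.1] [35.9 60.1] [0.2918 0.3339 0.006 ]
[497.8 270.5] [62.7 75.7] [0.4321 0.0199 0.006 ]
```

View pics/w2.png

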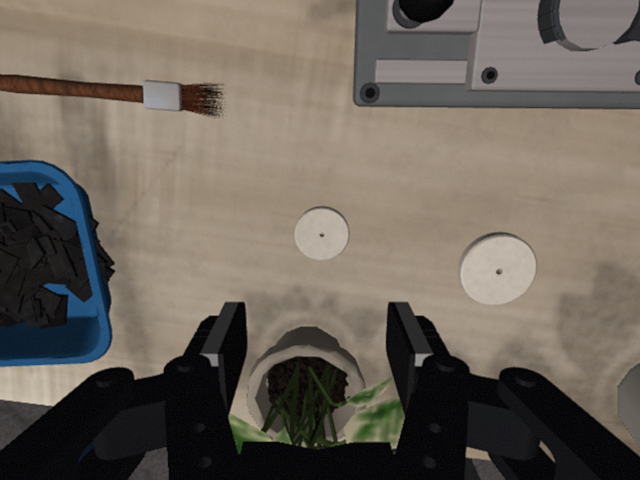

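The disc stands at (321.5,234), fingers' midline at u≈316; so shift 3.5 mm in tool y and descend.

send_rows(
  moves=[
    {"tx": 0.01, "ty": 0.07, "tz": 0.73, "wx": 0, "wy": 0, "wz": 0, "jaw": 0.62},
    {"tx": 0, "ty": 0, "tz": 0.73, "wx": 0, "wy": 0, "wz": 0, "jaw": 0.62},
    {"tx": 0, "ty": 0, "tz": 0.72, "wx": 0, "wy": 0, "wz": 0, "jaw": 0.62},
    {"tx": 0, "ty": 0, "tz": 0.12, "wx": 0, "wy": 0, "wz": 0, "jaw": 0.62},
    {"tx": 0, "ty": 0, "tz": 0.1, "wx": 0, "wy": 0, "wz": 0, "jaw": 0.62},
    {"tx": 0, "ty": 0, "tz": 0, "wx": 0, "wy": 0, "wz": 0, "jaw": 0.62},
    {"tx": 0, "ty": 0, "tz": 0, "wx": 0, "wy": 0, "wz": 0, "jaw": 0.62},
  ],
)

```text
t: 5.9
tcp_pos: [0.4406, 0.1419, 0.0019]
tool_rot: [-3.14, -0.003, 0.152]
force: [0.1, 0.3, -0.5]
width: 0.625
finger_force: 0.0
```

send_rows(
  grip_force=20,
  moves=[
    {"tx": -0.02, "ty": 0, "tz": 0.03, "wx": 0, "wy": 0, "wz": 0, "jaw": 0.5},
    {"tx": 0, "ty": 0, "tz": 0, "wx": 0, "wy": 0, "wz": 0, "jaw": 0.35},
    {"tx": 0, "ty": 0, "tz": 0, "wx": 0, "wy": 0, "wz": 0, "jaw": 0.3},
    {"tx": 0, "ty": 0, "tz": 0, "wx": 0, "wy": 0, "wz": 0, "jaw": 0.3},
    {"tx": 0, "ty": 0, "tz": 0, "wx": 0, "wy": 0, "wz": 0, "jaw": 0.3},
    {"tx": 0, "ty": 0, "tz": 0, "wx": 0, "wy": 0, "wz": 0, "jaw": 0.3},
  ],
)

```text
t: 6.5
tcp_pos: [0.4389, 0.1412, -0.0004]
tool_rot: [-3.141, -0.001, 0.152]
force: [-1.8, 0.4, 8.0]
width: 0.404
finger_force: 19.2
```

send_rows(
  moves=[
    {"tx": 0, "ty": 0, "tz": -0.3, "wx": 0, "wy": 0, "wz": 0, "jaw": 0.3},
    {"tx": 0, "ty": 0, "tz": -0.7, "wx": 0, "wy": 0, "wz": 0, "jaw": 0.3},
    {"tx": 0, "ty": 0, "tz": -1, "wx": 0, "wy": 0, "wz": 0, "jaw": 0.3},
    {"tx": 0, "ty": 0, "tz": -1, "wx": 0, "wy": 0, "wz": 0, "jaw": 0.3},
    {"tx": 0, "ty": 0, "tz": -0.6, "wx": 0, "wy": 0, "wz": -0.5, "jaw": 0.3},
    {"tx": 0, "ty": 0, "tz": 0, "wx": 0, "wy": 0, "wz": -1, "jaw": 0.3},
    {"tx": 0, "ty": 0, "tz": 0, "wx": 0, "wy": 0, "wz": -1, "jaw": 0.3},
    {"tx": 0, "ty": 0, "tz": 0, "wx": 0, "wy": 0, "wz": -1, "jaw": 0.3},
    {"tx": 0, "ty": 0, "tz": 0, "wx": 0, "wy": 0, "wz": -1, "jaw": 0.3},
    {"tx": 0, "ty": 0, "tz": 0, "wx": 0, "wy": 0, "wz": -1, "jaw": 0.3},
    {"tx": 0, "ty": 0, "tz": 0, "wx": 0, "wy": 0, "wz": -1, "jaw": 0.3},
    {"tx": 0, "ty": 0, "tz": 0, "wx": 0, "wy": 0, "wz": -1, "jaw": 0.3},
    {"tx": 0, "ty": 0, "tz": 0, "wx": 0, "wy": 0, "wz": -1, "jaw": 0.3},
    {"tx": 0, "ty": 0, "tz": 0, "wx": 0, "wy": 0, "wz": -1, "jaw": 0.3},
    {"tx": 0, "ty": 0, "tz": 0, "wx": 0, "wy": 0, "wz": -1, "jaw": 0.3},
    {"tx": 0, "ty": 0, "tz": 0, "wx": 0, "wy": 0, "wz": -1, "jaw": 0.3},
    {"tx": 0, "ty": 0, "tz": 0, "wx": 0, "wy": 0, "wz": -1, "jaw": 0.3},
    {"tx": 0, "ty": 0, "tz": 0, "wx": 0, "wy": 0, "wz": -0.6, "jaw": 0.3},
    {"tx": 0, "ty": 0, "tz": 0, "wx": 0, "wy": 0, "wz": 0, "jaw": 0.3},
  ],
)

```text
t: 8.4
tcp_pos: [0.4383, 0.1407, 0.179]
tool_rot: [3.141, -0.0, 1.724]
force: [0.5, -0.2, -0.2]
width: 0.407
finger_force: 20.1
```

Run:
```python
from h import *
s=sense(); print(s["tcp_pos"],s["tool_rot"],s["width"],s["finger_force"],s["q"].round(2))
# nest from w1 picture: backing circle centre pixel, camera pose of then
Rm=R.from_euler('xyz',[3.14103,.00105,.14858]).as_matrix(); M=np.eye(4);M[:3,:3]=Rm;M[:3,3]=[.43755,.14604,.2996]
c=calibration("wrist");K=np.array(c["intrinsics"]);W=M@np.array(c["hand_eye"])
print("nest w1",ray(K,W,466.3,53.8,.05).round(4),"knob",ray(K,W,330+172/4-.5,198/4,.080).round(4))
for cc in("scene","side"):
    grab_frame(cc);K2,W2=cam(cc)
    for n in("nest_floor","table_knob","foot_pad","lever_bar"): print(cc,n,[(w(W2,d["centre"]).round(4).tolist(),round(d["conf"],2)) for d in mark_of(cc,n)])
```

```text
[0.4383205  0.14067526 0.17897139] [ 3.14124432e+00 -2.97479672e-04  1.72433042e+00] 0.4069717095334139 20.08270025253296 [ 0.74  0.04 -0.52 -0.   -1.01  2.55]
nest w1 [0.5814 0.0342 0.05  ] knob [0.568  0.1195 0.08  ]
scene nest_floor [([0.5799, 0.0364, 0.0486], 0.97), ([0.5856, 0.3572, -0.0001], 0.29)]
scene table_knob [([0.5655, 0.1179, 0.0755], 0.97)]
scene foot_pad [([0.595, -0.0572, 0.0679], 0.51)]
scene lever_bar [([0.4881, -0.0684, 0.1948], 0.86), ([0.5941, -0.0512, 0.0014], 0.55), ([0.5668, 0.1204, 0.0728], 0.36)]
side nest_floor [([0.5782, 0.0359, 0.0488], 0.59)]
side table_knob [([0.5663, 0.1212, 0.0745], 0.89)]
side foot_pad [([0.5903, -0.0548, 0.0671], 0.52), ([0.5957, -0.0529, -0.008], 0.23)]
side lever_bar [([0.4927, -0.0689, 0.1971], 0.8)]
```

send_rows(
  moves=[
    {"tx": -0.5, "ty": 0.496, "tz": 0.03, "wx": 0, "wy": 0, "wz": 0, "jaw": 0.3},
    {"tx": -0.5, "ty": 0.496, "tz": 0.03, "wx": 0, "wy": 0, "wz": 0, "jaw": 0.3},
    {"tx": -0.5, "ty": 0.496, "tz": 0.03, "wx": 0, "wy": 0, "wz": 0, "jaw": 0.3},
    {"tx": -0.5, "ty": 0.496, "tz": 0.03, "wx": 0, "wy": 0, "wz": 0, "jaw": 0.3},
    {"tx": -0.5, "ty": 0.496, "tz": 0.03, "wx": 0, "wy": 0, "wz": 0, "jaw": 0.3},
    {"tx": 0, "ty": 0, "tz": 0, "wx": 0, "wy": 0, "wz": 0, "jaw": 0.3},
    {"tx": 0, "ty": 0, "tz": 0, "wx": 0, "wy": 0, "wz": 0, "jaw": 0.3},
  ],
)

```text
t: 9.6
tcp_pos: [0.58, 0.0354, 0.1703]
tool_rot: [-3.14, 0.0, 1.721]
force: [0.3, 0.9, -0.6]
width: 0.407
finger_force: 20.1
```

Run:
```python
from h import *
s=sense(); print(s["tcp_pos"],s["tool_rot"],s["width"],s["q"].round(2))
K,W=cam("wrist"); im=grab_frame("wrist"); cv2.imwrite("pics/w3.png",im)
for n in("nest_floor","table_knob","disc"): print(n,[(w(W,d["centre"]).round(4).tolist(),round(d["conf"],2)) for d in mark_of("wrist",n)])
print(proj(K,W,[.58,.0358,.05]))
```

```text
[0.58003958 0.03535587 0.17027639] [-3.14005686e+00  2.38933356e-04  1.72140667e+00] 0.4065697686666246 [ 0.4   0.25 -0.28 -0.   -1.03  2.9 ]
nest_floor [([0.5803, 0.0307, 0.0497], 0.73)]
table_knob [([0.5693, 0.1239, 0.0694], 0.92)]
disc [([0.5795, 0.0411, 0.1697], 0.75), ([0.4332, 0.0214, -0.0011], 0.58)]
[316.431615   231.99514985]
```

View pics/w3.png

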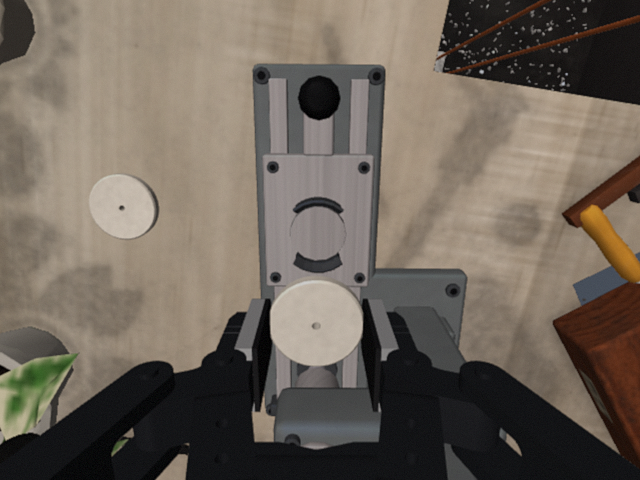

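Nest circle is about (318,232), knob (319,97), held disc's hole at (316,326); nearly over the nest. One crop to refine.

Run:
```python
from h import *
K,W=cam("wrist"); im=cv2.imread("pics/w3.png")
# overlay predicted floor circle(19.4 @.05) and rim circle(22.5 @.058), disc circle
big=cv2.resize(im[180:380,250:390],(560,800),interpolation=2)[:600]
def draw(c,r,z,col):
    for a in np.linspace(0,6.283,90):
        u,v=proj(K,W,[c[0]+r*np.cos(a),c[1]+r*np.sin(a),z]); cv2.circle(big,(int((u-250+.5)*4),int((v-180+.5)*4)),1,col,-1)
draw((.581,.0358),.0194,.05,(0,0,255)); draw((.581,.0358),.0225,.058,(255,0,0))
draw((.58,.0354),.018,.1763,(0,200,0))
cv2.imwrite("pics/w3c.png",big)
print("disc hole",ray(K,W,316,326,.1765).round(4), "nest",ray(K,W,318,232,.05).round(4),ray(K,W,319,97,.08))
```

```text
disc hole [0.5794 0.0364 0.1765] nest [0.5807 0.037  0.05  ] [0.56800348 0.12055542 0.08      ]
```

View pics/w3c.png

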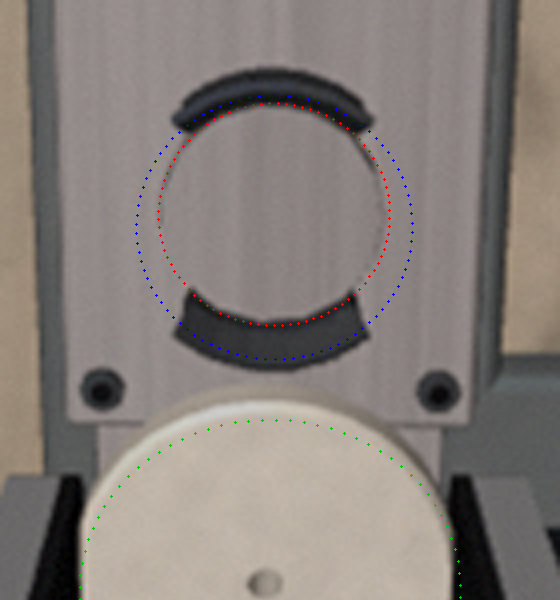

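send_rows(
  moves=[
    {"tx": -0.013, "ty": 0.018, "tz": 0.55, "wx": 0, "wy": 0, "wz": 0, "jaw": 0.3},
    {"tx": 0, "ty": 0, "tz": 0.55, "wx": 0, "wy": 0, "wz": 0, "jaw": 0.3},
    {"tx": 0, "ty": 0, "tz": 0.55, "wx": 0, "wy": 0, "wz": 0, "jaw": 0.3},
    {"tx": 0, "ty": 0, "tz": 0.4, "wx": 0, "wy": 0, "wz": 0, "jaw": 0.3},
    {"tx": 0, "ty": 0, "tz": 0.15, "wx": 0, "wy": 0, "wz": 0, "jaw": 0.3},
    {"tx": 0, "ty": 0, "tz": 0.12, "wx": 0, "wy": 0, "wz": 0, "jaw": 0.3},
    {"tx": 0, "ty": 0, "tz": 0, "wx": 0, "wy": 0, "wz": 0, "jaw": 0.3},
    {"tx": 0, "ty": 0, "tz": 0, "wx": 0, "wy": 0, "wz": 0, "jaw": 0.3},
  ],
)

```text
t: 10.6
tcp_pos: [0.5816, 0.0359, 0.0562]
tool_rot: [3.14, -0.0, 1.724]
force: [0.1, 0.0, -0.1]
width: 0.399
finger_force: 20.1
```

send_rows(
  moves=[
    {"tx": 0, "ty": 0, "tz": 0.04, "wx": 0, "wy": 0, "wz": 0, "jaw": 0.3},
    {"tx": 0, "ty": 0, "tz": 0.02, "wx": 0, "wy": 0, "wz": 0, "jaw": 0.3},
    {"tx": 0, "ty": 0, "tz": 0, "wx": 0, "wy": 0, "wz": 0, "jaw": 0.3},
    {"tx": 0, "ty": 0, "tz": 0, "wx": 0, "wy": 0, "wz": 0, "jaw": 0.3},
  ],
)

```text
t: 11.0
tcp_pos: [0.5811, 0.0356, 0.0523]
tool_rot: [3.141, -0.0, 1.723]
force: [0.2, 0.1, -0.7]
width: 0.407
finger_force: 20.1
```

send_rows(
  moves=[
    {"tx": 0, "ty": 0, "tz": 0.02, "wx": 0, "wy": 0, "wz": 0, "jaw": 0.3},
    {"tx": 0, "ty": 0, "tz": 0.01, "wx": 0, "wy": 0, "wz": 0, "jaw": 0.3},
    {"tx": 0, "ty": 0, "tz": 0, "wx": 0, "wy": 0, "wz": 0, "jaw": 0.3},
  ],
)

```text
t: 11.3
tcp_pos: [0.581, 0.0355, 0.0506]
tool_rot: [-3.142, 0.0, 1.723]
force: [-0.0, -1.0, 1.2]
width: 0.401
finger_force: 20.2
```

send_rows(
  moves=[
    {"tx": 0, "ty": 0, "tz": 0, "wx": 0, "wy": 0, "wz": 0, "jaw": 0.45},
    {"tx": 0, "ty": 0, "tz": 0, "wx": 0, "wy": 0, "wz": 0, "jaw": 0.55},
    {"tx": 0, "ty": 0, "tz": 0, "wx": 0, "wy": 0, "wz": 0, "jaw": 0.6},
    {"tx": 0, "ty": 0, "tz": 0, "wx": 0, "wy": 0, "wz": 0, "jaw": 0.6},
    {"tx": 0, "ty": 0, "tz": -0.3, "wx": 0, "wy": 0, "wz": 0, "jaw": 0.6},
    {"tx": 0, "ty": 0, "tz": -0.8, "wx": 0, "wy": 0, "wz": 0, "jaw": 0.6},
    {"tx": 0, "ty": 0, "tz": -1, "wx": 0, "wy": 0, "wz": 0, "jaw": 0.6},
    {"tx": 0, "ty": 0, "tz": -0.3, "wx": 0, "wy": 0, "wz": 0, "jaw": 0.6},
    {"tx": 0, "ty": 0, "tz": 0, "wx": 0, "wy": 0, "wz": 0, "jaw": 0.6},
    {"tx": 0, "ty": 0, "tz": 0, "wx": 0, "wy": 0, "wz": 0, "jaw": 0.6},
  ],
)

```text
t: 12.3
tcp_pos: [0.5807, 0.0356, 0.1705]
tool_rot: [3.141, -0.001, 1.723]
force: [-0.5, 0.9, -0.1]
width: 0.597
finger_force: 0.0
```

Run:
```python
from h import *
s=sense(); print(s["tcp_pos"],s["tool_rot"],s["width"],s["q"].round(2))
K,W=cam("wrist"); im=grab_frame("wrist"); 
for n in("disc","table_knob","nest_floor"): print(n,[(w(W,d["centre"]).round(4).tolist(),round(d["conf"],2)) for d in mark_of("wrist",n)])
print(proj(K,W,[.581,.036,.05]))
u,v=map(int,proj(K,W,[.5745,.078,.05]))
b=cv2.resize(im[40:340,190:450],(520,600),interpolation=2); cv2.imwrite("pics/w4.png",b)
```

```text
[0.58066034 0.03564353 0.17047631] [ 3.14144096e+00 -5.26342686e-04  1.72317591e+00] 0.5974298374715613 [ 0.4   0.25 -0.28 -0.   -1.03  2.9 ]
disc [([0.5798, 0.0435, 0.0488], 0.88), ([0.4354, 0.0197, 0.001], 0.75)]
table_knob [([0.5687, 0.1198, 0.0724], 0.9)]
nest_floor []
[316.66607502 232.25358097]
```

View pics/w4.png

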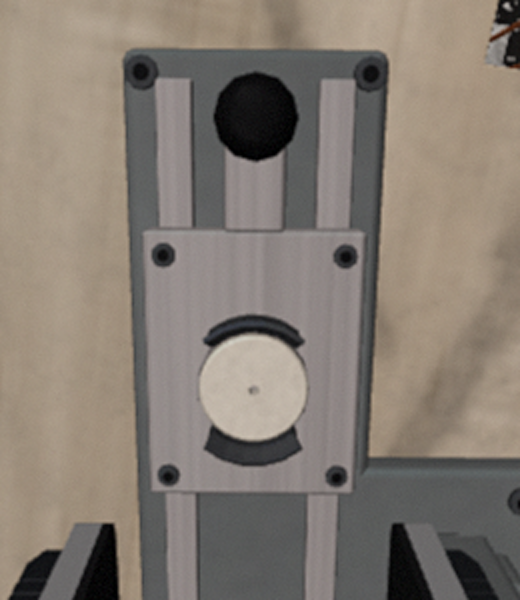

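Disc sits flat and centred in the nest (hole at (253,388) in the crop). Now the knob: go beyond it with shut fingers.

send_rows(
  moves=[
    {"tx": 0.78, "ty": 0.01, "tz": 0, "wx": 0, "wy": 0, "wz": 0, "jaw": 0},
    {"tx": 0.78, "ty": 0, "tz": 0, "wx": 0, "wy": 0, "wz": 0, "jaw": 0},
    {"tx": 0.78, "ty": 0, "tz": 0, "wx": 0, "wy": 0, "wz": 0, "jaw": 0},
    {"tx": 0, "ty": 0, "tz": 0, "wx": 0, "wy": 0, "wz": 0, "jaw": 0},
    {"tx": 0, "ty": 0, "tz": 0.6, "wx": 0, "wy": 0, "wz": 0, "jaw": 0},
    {"tx": 0, "ty": 0, "tz": 0.6, "wx": 0, "wy": 0, "wz": 0, "jaw": 0},
    {"tx": 0, "ty": 0, "tz": 0.6, "wx": 0, "wy": 0, "wz": 0, "jaw": 0},
    {"tx": 0, "ty": 0, "tz": 0.35, "wx": 0, "wy": 0, "wz": 0, "jaw": 0},
    {"tx": 0, "ty": 0, "tz": 0, "wx": 0, "wy": 0, "wz": 0, "jaw": 0},
    {"tx": 0, "ty": 0, "tz": 0, "wx": 0, "wy": 0, "wz": 0, "jaw": 0},
  ],
)

```text
t: 13.5
tcp_pos: [0.5637, 0.1508, 0.0629]
tool_rot: [-3.14, 0.001, 1.723]
force: [0.2, 0.5, 0.7]
width: -0.002
finger_force: 0.0
```

send_rows(
  moves=[
    {"tx": -0.15, "ty": 0, "tz": 0, "wx": 0, "wy": 0, "wz": 0, "jaw": 0},
    {"tx": -0.15, "ty": 0, "tz": 0, "wx": 0, "wy": 0, "wz": 0, "jaw": 0},
    {"tx": -0.15, "ty": 0, "tz": 0, "wx": 0, "wy": 0, "wz": 0, "jaw": 0},
    {"tx": -0.15, "ty": 0, "tz": 0, "wx": 0, "wy": 0, "wz": 0, "jaw": 0},
    {"tx": -0.15, "ty": 0, "tz": 0, "wx": 0, "wy": 0, "wz": 0, "jaw": 0},
    {"tx": -0.15, "ty": 0, "tz": 0, "wx": 0, "wy": 0, "wz": 0, "jaw": 0},
    {"tx": -0.15, "ty": 0, "tz": 0, "wx": 0, "wy": 0, "wz": 0, "jaw": 0},
    {"tx": -0.15, "ty": 0, "tz": 0, "wx": 0, "wy": 0, "wz": 0, "jaw": 0},
    {"tx": -0.15, "ty": 0, "tz": 0, "wx": 0, "wy": 0, "wz": 0, "jaw": 0},
    {"tx": -0.15, "ty": 0, "tz": 0, "wx": 0, "wy": 0, "wz": 0, "jaw": 0},
    {"tx": -0.15, "ty": 0, "tz": 0, "wx": 0, "wy": 0, "wz": 0, "jaw": 0},
    {"tx": -0.1, "ty": 0, "tz": 0, "wx": 0, "wy": 0, "wz": 0, "jaw": 0},
  ],
)

```text
t: 14.7
tcp_pos: [0.5769, 0.064, 0.063]
tool_rot: [-3.141, 0.0, 1.723]
force: [1.1, 2.6, 2.4]
width: -0.0
finger_force: 1.1
```

send_rows(
  moves=[
    {"tx": -0.05, "ty": 0, "tz": 0, "wx": 0, "wy": 0, "wz": 0, "jaw": 0},
    {"tx": -0.05, "ty": 0, "tz": 0, "wx": 0, "wy": 0, "wz": 0, "jaw": 0},
    {"tx": -0.05, "ty": 0, "tz": 0, "wx": 0, "wy": 0, "wz": 0, "jaw": 0},
    {"tx": 0, "ty": 0, "tz": 0, "wx": 0, "wy": 0, "wz": 0, "jaw": 0},
  ],
)

```text
t: 15.1
tcp_pos: [0.5779, 0.057, 0.063]
tool_rot: [-3.141, 0.0, 1.723]
force: [-0.7, 0.8, 0.4]
width: -0.003
finger_force: 0.0
```

send_rows(
  moves=[
    {"tx": -0.04, "ty": 0, "tz": 0, "wx": 0, "wy": 0, "wz": 0, "jaw": 0},
    {"tx": -0.04, "ty": 0, "tz": 0, "wx": 0, "wy": 0, "wz": 0, "jaw": 0},
    {"tx": 0, "ty": 0, "tz": 0, "wx": 0, "wy": 0, "wz": 0, "jaw": 0},
  ],
)

```text
t: 15.4
tcp_pos: [0.5786, 0.0532, 0.063]
tool_rot: [-3.141, 0.0, 1.723]
force: [-1.2, 0.8, -0.5]
width: -0.0
finger_force: 0.3
```

send_rows(
  moves=[
    {"tx": -0.04, "ty": 0, "tz": 0, "wx": 0, "wy": 0, "wz": 0, "jaw": 0},
    {"tx": -0.04, "ty": 0, "tz": 0, "wx": 0, "wy": 0, "wz": 0, "jaw": 0},
  ],
)

```text
t: 15.6
tcp_pos: [0.5791, 0.05, 0.063]
tool_rot: [-3.141, -0.001, 1.723]
force: [-6.1, 15.1, 2.2]
width: -0.001
finger_force: 7.7
```

send_rows(
  moves=[
    {"tx": -0.01, "ty": 0, "tz": 0, "wx": 0, "wy": 0, "wz": 0, "jaw": 0},
    {"tx": 0, "ty": 0, "tz": 0, "wx": 0, "wy": 0, "wz": 0, "jaw": 0},
    {"tx": 0, "ty": 0, "tz": 0, "wx": 0, "wy": 0, "wz": 0, "jaw": 0},
  ],
)

```text
t: 15.9
tcp_pos: [0.5791, 0.0502, 0.063]
tool_rot: [-3.142, -0.002, 1.723]
force: [-4.6, 9.3, 1.6]
width: 0.003
finger_force: 4.6
```

Run:
```python
from h import *
s=sense(); print(s["tcp_pos"],s["force"])
for cc in("scene","side"):
    im=grab_frame(cc);K2,W2=cam(cc)
    for n in("table_knob","foot_pad","lever_bar","press","disc"): print(cc,n,[(w(W2,d["centre"]).round(4).tolist(),round(d["conf"],2)) for d in mark_of(cc,n)[:2]])
```

```text
[0.57908809 0.05018224 0.06302255] [-4.6045079   9.26136784  1.57811011]
scene table_knob [([0.5791, 0.0311, 0.0721], 0.59)]
scene foot_pad [([0.4864, -0.0701, 0.195], 0.69), ([0.5949, -0.0556, 0.0654], 0.55)]
scene lever_bar [([0.491, -0.0683, 0.1926], 0.66)]
scene press [([0.593, -0.0514, -0.0012], 0.91)]
scene disc [([0.5989, -0.0532, 0.0471], 0.69), ([0.4339, 0.0243, -0.0001], 0.51)]
side table_knob []
side foot_pad [([0.5888, -0.0539, 0.0668], 0.56)]
side lever_bar [([0.4933, -0.0704, 0.1963], 0.82)]
side press [([0.5949, -0.0524, -0.0042], 0.57)]
side disc [([0.5945, -0.0545, 0.0504], 0.71), ([0.4353, 0.0235, -0.0006], 0.68)]
```

send_rows(
  moves=[
    {"tx": 0.1, "ty": 0, "tz": 0, "wx": 0, "wy": 0, "wz": 0, "jaw": 0},
    {"tx": 0.1, "ty": 0, "tz": 0, "wx": 0, "wy": 0, "wz": 0, "jaw": 0},
    {"tx": 0, "ty": 0, "tz": -0.6, "wx": 0, "wy": 0, "wz": 0, "jaw": 0},
    {"tx": 0, "ty": 0, "tz": -0.8, "wx": 0, "wy": 0, "wz": 0.9, "jaw": 0},
    {"tx": 0, "ty": 0, "tz": -0.8, "wx": 0, "wy": 0, "wz": 0.9, "jaw": 0},
    {"tx": 0, "ty": 0, "tz": -0.8, "wx": 0, "wy": 0, "wz": 0.9, "jaw": 0},
    {"tx": 0, "ty": 0, "tz": -0.76, "wx": 0, "wy": 0, "wz": 0.64, "jaw": 0},
    {"tx": 0, "ty": 0, "tz": 0, "wx": 0, "wy": 0, "wz": 0, "jaw": 0},
    {"tx": -0.74, "ty": -0.27, "tz": 0, "wx": 0, "wy": 0, "wz": 0, "jaw": 0},
    {"tx": -0.74, "ty": -0.27, "tz": 0, "wx": 0, "wy": 0, "wz": 0, "jaw": 0},
    {"tx": -0.74, "ty": -0.27, "tz": 0, "wx": 0, "wy": 0, "wz": 0, "jaw": 0},
    {"tx": -0.74, "ty": -0.27, "tz": 0, "wx": 0, "wy": 0, "wz": 0, "jaw": 0},
    {"tx": 0, "ty": 0, "tz": 0, "wx": 0, "wy": 0, "wz": 0, "jaw": 0},
    {"tx": 0, "ty": 0, "tz": 0, "wx": 0, "wy": 0, "wz": 0, "jaw": 0},
  ],
)

```text
t: 17.9
tcp_pos: [0.4889, -0.0721, 0.2513]
tool_rot: [3.141, -0.0, 1.321]
force: [0.9, -0.5, -0.5]
width: -0.003
finger_force: 0.0
```

send_rows(
  moves=[
    {"tx": 0, "ty": 0, "tz": 0.4, "wx": 0, "wy": 0, "wz": 0, "jaw": 0},
    {"tx": 0, "ty": 0, "tz": 0.4, "wx": 0, "wy": 0, "wz": 0, "jaw": 0},
    {"tx": 0, "ty": 0, "tz": 0.2, "wx": 0, "wy": 0, "wz": 0, "jaw": 0},
    {"tx": 0, "ty": 0, "tz": 0.1, "wx": 0, "wy": 0, "wz": 0, "jaw": 0},
    {"tx": 0, "ty": 0, "tz": 0, "wx": 0, "wy": 0, "wz": 0, "jaw": 0},
    {"tx": 0, "ty": 0, "tz": 0, "wx": 0, "wy": 0, "wz": 0, "jaw": 0},
  ],
)

```text
t: 18.5
tcp_pos: [0.4898, -0.0711, 0.1968]
tool_rot: [3.141, -0.0, 1.323]
force: [-0.4, 0.3, 1.9]
width: 0.004
finger_force: 0.7
```

Run:
```python
from h import *
s=sense(); print(s["tcp_pos"],s["force"])
ims=[]
for cc,(v,u) in(("side",(340,300)),("scene",(260,430))):
    im=grab_frame(cc);K2,W2=cam(cc)
    for n in("foot_pad","lever_bar"): print(cc,n,[(w(W2,d["centre"]).round(4).tolist(),round(d["conf"],2)) for d in mark_of(cc,n)[:2]])
```

```text
[ 0.4897718  -0.07112319  0.19675496] [-0.43827768  0.26615624  1.91885151]
side foot_pad [([0.5952, -0.0535, 0.0622], 0.57)]
side lever_bar [([0.4927, -0.0719, 0.1886], 0.94)]
scene foot_pad [([0.5964, -0.057, 0.0612], 0.58)]
scene lever_bar [([0.4861, -0.0707, 0.1879], 0.79)]
```

send_rows(
  moves=[
    {"tx": 0, "ty": 0, "tz": 0.12, "wx": 0, "wy": 0, "wz": 0, "jaw": 0},
    {"tx": 0, "ty": 0, "tz": 0.12, "wx": 0, "wy": 0, "wz": 0, "jaw": 0},
    {"tx": 0, "ty": 0, "tz": 0.12, "wx": 0, "wy": 0, "wz": 0, "jaw": 0},
    {"tx": 0, "ty": 0, "tz": 0.12, "wx": 0, "wy": 0, "wz": 0, "jaw": 0},
    {"tx": 0, "ty": 0, "tz": 0.12, "wx": 0, "wy": 0, "wz": 0, "jaw": 0},
    {"tx": 0, "ty": 0, "tz": 0.1, "wx": 0, "wy": 0, "wz": 0, "jaw": 0},
    {"tx": 0, "ty": 0, "tz": 0, "wx": 0, "wy": 0, "wz": 0, "jaw": 0},
    {"tx": 0, "ty": 0, "tz": 0, "wx": 0, "wy": 0, "wz": 0, "jaw": 0},
  ],
)

```text
t: 19.6
tcp_pos: [0.4894, -0.0714, 0.1613]
tool_rot: [3.141, 0.0, 1.323]
force: [-2.9, -0.6, 5.7]
width: -0.003
finger_force: 2.8
```

send_rows(
  moves=[
    {"tx": 0, "ty": 0, "tz": 0.06, "wx": 0, "wy": 0, "wz": 0, "jaw": 0},
    {"tx": 0, "ty": 0, "tz": 0.06, "wx": 0, "wy": 0, "wz": 0, "jaw": 0},
    {"tx": 0, "ty": 0, "tz": 0.05, "wx": 0, "wy": 0, "wz": 0, "jaw": 0},
    {"tx": 0, "ty": 0, "tz": 0, "wx": 0, "wy": 0, "wz": 0, "jaw": 0},
    {"tx": 0, "ty": 0, "tz": 0, "wx": 0, "wy": 0, "wz": 0, "jaw": 0},
    {"tx": 0, "ty": 0, "tz": 0, "wx": 0, "wy": 0, "wz": 0, "jaw": 0},
    {"tx": 0, "ty": 0, "tz": 0, "wx": 0, "wy": 0, "wz": 0, "jaw": 0},
    {"tx": 0, "ty": 0, "tz": 0, "wx": 0, "wy": 0, "wz": 0, "jaw": 0},
    {"tx": 0, "ty": 0, "tz": 0, "wx": 0, "wy": 0, "wz": 0, "jaw": 0},
  ],
)

```text
t: 20.5
tcp_pos: [0.4902, -0.0713, 0.1536]
tool_rot: [3.14, -0.0, 1.323]
force: [-1.6, -0.2, 7.8]
width: 0.004
finger_force: 4.2
```

Run:
```python
from h import *
s=sense(); print(s["tcp_pos"],s["force"])
for cc in("side","scene"):
    im=grab_frame(cc);K2,W2=cam(cc)
    if cc=="side":
        u,v=map(int,proj(K2,W2,[.595,-.055,.09])); cv2.imwrite("pics/s9.png",cv2.resize(im[v-50:v+50,u-60:u+60],(720,600),interpolation=2))
    for n in("foot_pad","lever_bar","table_knob"): print(cc,n,[(w(W2,d["centre"]).round(4).tolist(),round(d["conf"],2)) for d in mark_of(cc,n)[:2]])
```

```text
[ 0.49015937 -0.07130453  0.15357822] [-1.64205315 -0.18567205  7.83002419]
side foot_pad [([0.5953, -0.0546, 0.0529], 0.54)]
side lever_bar [([0.4905, -0.0675, 0.1456], 0.62), ([0.5974, -0.0505, 0.0493], 0.48)]
side table_knob []
scene foot_pad []
scene lever_bar [([0.4862, -0.0717, 0.1455], 0.96)]
scene table_knob [([0.5785, 0.0261, 0.0703], 0.63)]
```

View pics/s9.png

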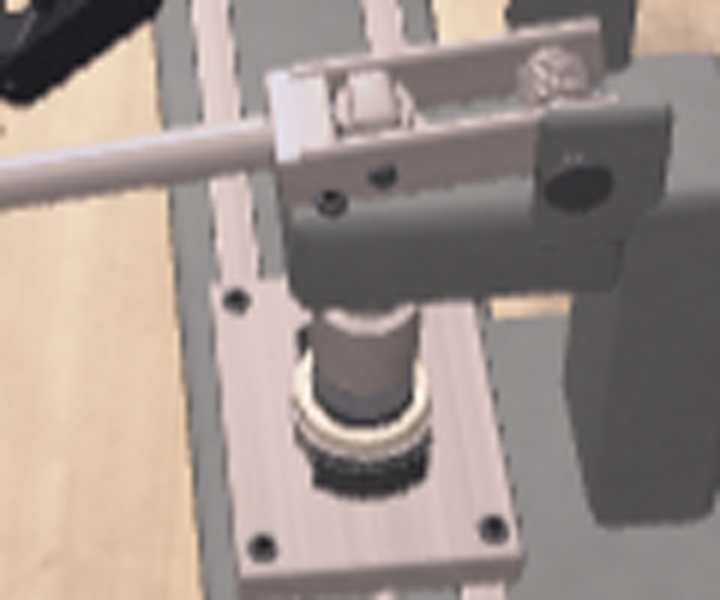

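The foot stands on the felt at (360,430), the nest under the ram; estimated foot travel ≈ 4.8 mm. A last millimetre, then hand in.

send_rows(
  moves=[
    {"tx": 0, "ty": 0, "tz": 0.02, "wx": 0, "wy": 0, "wz": 0, "jaw": 0},
    {"tx": 0, "ty": 0, "tz": 0, "wx": 0, "wy": 0, "wz": 0, "jaw": 0},
    {"tx": 0, "ty": 0, "tz": 0, "wx": 0, "wy": 0, "wz": 0, "jaw": 0},
    {"tx": 0, "ty": 0, "tz": 0, "wx": 0, "wy": 0, "wz": 0, "jaw": 0},
    {"tx": 0, "ty": 0, "tz": 0, "wx": 0, "wy": 0, "wz": 0, "jaw": 0},
    {"tx": 0, "ty": 0, "tz": 0, "wx": 0, "wy": 0, "wz": 0, "jaw": 0},
    {"tx": 0, "ty": 0, "tz": 0, "wx": 0, "wy": 0, "wz": 0, "jaw": 0},
  ],
)

```text
t: 21.6
tcp_pos: [0.4903, -0.0713, 0.1527]
tool_rot: [3.139, -0.0, 1.323]
force: [-1.6, -0.5, 8.8]
width: 0.002
finger_force: 4.4
```

```bash
python3 -c "
from h import *
s=sense(); print(s['tcp_pos'],s['force']); print(hand_in())"
```

```text
[ 0.49027916 -0.07130509  0.15265881] [-1.57946407 -0.45440305  8.82839207]
the job is handed in; nothing more can be done
None
```

The job is handed in, with no verdict returned: the smaller felt disc is flat in the nest, the table is home against its stop, and the arm is holding the lever bar down with about 9 N, which puts the foot an estimated 5 mm into the ram (worked out from the bar height, not seen at the dark ring).

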